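# Clamp the well plate and start the shaker

## Robot

A 7-joint arm with a two-finger parallel gripper is mounted at the origin on the work surface. World frame = base frame: x ahead of the robot, y to its left, z up, the work surface at z = 0. Lengths are in m, angles in rad, forces in N, time in s.
With the tool pointing down it reaches from about 0.35 to 0.775 m from the base axis. Payload 3.1 kg.
Tool frame: the origin (TCP) lies on the centre line of the jaws, within the pads' length; the fingertips stand 25 mm ahead of it and the grasp point (between the pads) lies 6 mm ahead of it; x points along the fingers, y is the direction in which the jaws open and shut, and the axes are right-handed (so a half turn about x gives the same grasp; the last joint's range is limited). The gripper opens to 85 mm and grips with 20 to 120 N. Pads are 22 mm wide; open, the fingers measure 114 mm over their backs; the gripper's body (76 mm by 85 mm) begins 54 mm behind the grasp point. The pads swing forward as they close: fully open they stand 13 mm farther back than shut.
Start: joints at [1.075, 0.311, 0.014, 1.512, -0.004, 1.319, -0.027], TCP at [0.241, -0.494, 0.256] pointing down, gripper open.
Joint ranges: [-2.7, 2.7], [-0.3, 1.91], [-1.27, 1.3], [0.12, 2.57], [-1.44, 4.58], [0.2, 2.03], [-3.05, 3.05]. Speed limits (rad/s): [2.79, 2.79, 3.14, 3.14, 3.14, 3.14, 3.14].

## Interface

Orientations are given as [roll, pitch, yaw] about the fixed x, y, z axes, in that order (R = Rz(yaw) Ry(pitch) Rx(roll)).
In Python, from workcell import monitor, eyes, robot gives the robot as it stands.
- The arm moves only by the tool apply_moves, never from a script. Its arguments are lists of equal length, an entry for each row: "delta_rot": the turn, a rotation vector about the tool's x, y, z in degrees, a list of three; "dp": the shift along the tool's x, y, z in mm, a list of three; "claw": the opening, from 0 (shut) to 1 (fully open). In form: {"delta_rot": [[ax, ay, az], ...], "dp": [[x, y, z], ...], "claw": [claw, ...]}. A call has 1 to 10 rows; each row is the pose to reach, as a shift and turn from the pose commanded when the call began, along the tool's axes at that moment; what a row does not reach only later rows make up. A row lasts 1/8 s, in which the tool goes at most 62.5 mm and 10.7 degrees, less where a joint would pass 70% of its speed; a pose out of reach is approached as far as the arm can. A call with a gripper value outside its range is refused whole. The fingers move at their own pace and stop on an object; "squeeze" is the grip in N (left out, the last holds). Time passes only in rows, so rows that repeat a pose let the fingers close. It gives the time, the measured TCP pose, the force and the opening at its end, in the units of the state.
- monitor.observe(): the state, without advancing time (a new reading comes with each control period).
- eyes.capture(name): name is "side" or "top" or "wrist"; returns a dict with "image" (420x560x3 uint8, red, green, blue), "intrinsics" (3x3 intrinsics, pixels), "distortion" ([k1, k2, p1, p2, k3] as OpenCV has them; the pictures are not rectified), "origin" and "orientation" of the camera in the world. Camera axes: x right, y up, looking along -z (the intrinsics and any distortion apply to the point x, -y, -z); pixel columns grow to the right and rows downward; lengths in m; the calibration is good to about 2 mm. A picture is of the moment at which its call begins. There is no depth.
- robot.sign_off(): hands the job in, once; it reports no verdict.
The state is a dict: "time_s": time; "joints": joint angles; "dq": joint speeds; "joint_efforts": joint torques, N m; "position": TCP position; "tool_rot": TCP orientation; "ft_force": force on the tool from outside, world axes, zero at the start; "wrist_torque": the same for the moment, N m; "grip_width": finger opening in m.
Only numpy, scipy, OpenCV 4.12 (cv2) and the standard library are available. Lean on these libraries where they do the work, as an engineer would, in place of code of your own. Each camera call takes 0.05 s, during which the arm holds its last target.

## Task

Get the bench shaker going: gently push its sliding clamp all the way in to the plate, then gently press the round start key fully down with the fingertips and withdraw so that it comes back up. Do not touch the square key or the bar-shaped key, leave the plate sitting in its nest, and do not disturb the things standing around the shaker.

Things in the scene. Friction and masses are not known exactly. Their poses are not given: they have to be found in the camera images.
- shaker: Low white bench shaker, a fixed housing 240 (its x) by 280 (its y) by 70 mm high; origin at the centre of its underside on the bench. A dark panel with three white keys in a row runs along its y on the robot's side, at its x = -78 mm; behind it a dark deck carries the plate (nest centre at its x = +40, y = -55 mm) and, on the plate's +y side, the sliding clamp. Panel and deck are both at height 70 mm.
- clamp (a joint): Sliding clamp, in m: 0 = fully open, 0.05 = fully closed against its stop, the jaw 1 mm from the plate. Starts between 0 and 0.018. Grows as the clamp slides in the shaker's -y direction towards the plate. Friction about 2.5 N, no spring: it stays where it is left.
- clamp_face (a point): Centre of the outer face (towards the shaker's +y, away from the plate) of the clamp's upright aluminium push plate. This plate is 50 mm wide (shaker x), 12 mm thick (shaker y), and its top edge is 18 mm above this point; the deck lies 21 mm below this point. Below 15 mm above the deck the jaw is 85 mm wide, same face. Nothing stands on the deck on the outer side of this face, which is 58 mm or more from the housing's +y edge. Axes as the shaker's.
- round_key (a joint): Round start key, in m: 0 = up, 0.006 = fully down (straight down into the panel). Spring return: starts to move at 2 N, fully down at 5 N.
- round_key_top (a point): Centre of the top of the round key: white cap of 28 mm diameter, its top 10 mm above the panel when up, 4 mm when fully down. The three keys stand in a row along the shaker's y at 70 mm spacing, in any order.
- square_key (a joint): Square key, not to be touched, in m: 0 = up, 0.006 = fully down.
- square_key_top (a point): Centre of the top of the square key: white, 26 by 26 mm, same height as the round one.
- bar_key (a joint): Bar-shaped key, not to be touched, in m: 0 = up, 0.006 = fully down.
- bar_key_top (a point): Centre of the top of the bar-shaped key: white, 48 mm (shaker x) by 14 mm (shaker y), same height as the round one.
- plate_center (a point): Centre, half-way up, of the loose 24-well plate, 85.5 (its x) by 127.6 (its y) by 16 mm high, lying on the deck in a nest of 6 mm high lips on three sides; its fourth side faces the clamp. It stays there.
- rack: Bystander: blue pipette-tip rack, 85 by 125 by 58 mm high, loose on the bench on the shaker's -y side; origin at the centre of its underside.
- bottle: Bystander: small amber bottle, diameter 48, height 85 mm, on the bench on the shaker's +y side; origin at the centre of its underside.
- cassette: Bystander: flat white test cassette, 22 by 72 by 6 mm, lying on the bench on the shaker's +y side, nearer the robot than the bottle; origin at the centre of its underside.
- pipette: Bystander: white hand pipette lying on the bench behind the shaker, about 250 mm long along its y and 24 mm high; origin under its middle.
Things that resemble listed ones, but are neither listed nor needed, are in the scene too. Leave any blue or purple look-alike of the part that bears plate_center alone.

How it is judged:
By the outcome, as a careful person would: the job done as asked, in the order asked, and still so for the second after the job is handed in, with the robot touching nothing.
It also fails if it takes over 42 s, if anything falls off the work surface, if the arm or the gripper's body presses on something with over 40 N, if the wrist force passes 120 N, or if a joint passes its speed limit or range.

## Working session

There is one attempt and no reset: what is moved stays moved. The work goes in short steps, Python scripts to look and compute and a tool call to move; the robot and the scene stay as the last step left them, time stands still between calls to the robot, and variables do not carry over. Pictures are saved under pics/ and viewed, and the job is handed in when it is done.

Besides the shell and the picture viewer there is one more tool, called after "Request:" in YAML: its name, and indented under it one key for each argument. apply_moves: Moves the arm, as the interface text tells. Its arguments: {"type":"object","properties":{"delta_rot":{"type":"array","items":{"type":"array","items":{"type":"number"}}},"dp":{"type":"array","items":{"type":"array","items":{"type":"number"}}},"claw":{"type":"array","items":{"type":"number"}},"squeeze":{"type":"number"}},"required":["delta_rot","dp","claw"]}

```bash
mkdir -p pics; ls; python3 - <<'E'
from workcell import monitor, eyes, robot
import cv2, numpy as np, pickle
s=monitor.observe(); print({k:np.round(v,3) for k,v in s.items()})
for n in ["side","top","wrist"]:
    c=eyes.capture(n); pickle.dump(c,open(f'pics/{n}0.pkl','wb'))
    cv2.imwrite(f'pics/{n}0.png',c['image'][:,:,::-1])
    print(n,c['origin'],c['orientation'],c['intrinsics'],c['distortion'])
E
```

```text
pics
{'time_s': np.float64(0.0), 'joints': array([ 1.075,  0.312,  0.014,  1.513, -0.004,  1.319, -0.027]), 'dq': array([ 0.001,  0.002, -0.001,  0.001, -0.001, -0.003,  0.001]), 'joint_efforts': array([-0.0000e+00, -3.7991e+01,  1.4600e-01, -2.3059e+01,  1.2000e-02,
        1.3000e-02,  0.0000e+00]), 'position': array([ 0.241, -0.494,  0.255]), 'tool_rot': array([-1.524,  1.568,  2.071]), 'ft_force': array([-1.027,  0.587, -0.573]), 'wrist_torque': array([-0.017,  0.004, -0.021]), 'grip_width': np.float64(0.085)}
side [0.08369938 0.50907668 0.81611244] [ 0.71830141 -0.00821899 -2.30530255] [[428.70223177   0.         277.5244887 ]
 [  0.         428.70223177 206.10083459]
 [  0.           0.           1.        ]] [0.00244693 0.         0.         0.         0.        ]
top [0.32352779 0.05254673 1.14396822] [ 2.22327562e-01 -2.31892836e-04 -1.62704422e+00] [[390.64742303   0.         271.19762624]
 [  0.         390.64742303 212.07942847]
 [  0.           0.           1.        ]] [0.0257232 0.        0.        0.        0.       ]
wrist [ 0.29928849 -0.46561951  0.37414798] [-0.26357735  0.00262098 -1.11683258] [[324.44328402   0.         279.25577103]
 [  0.         324.44328402 208.08340889]
 [  0.           0.           1.        ]] [-0.05307956  0.          0.          0.          0.        ]
```

View pics/top0.png

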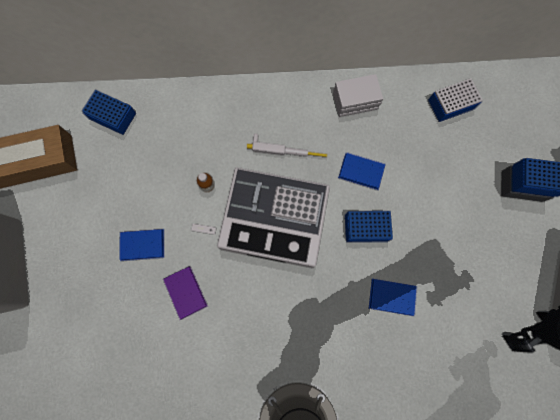

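View pics/side0.png

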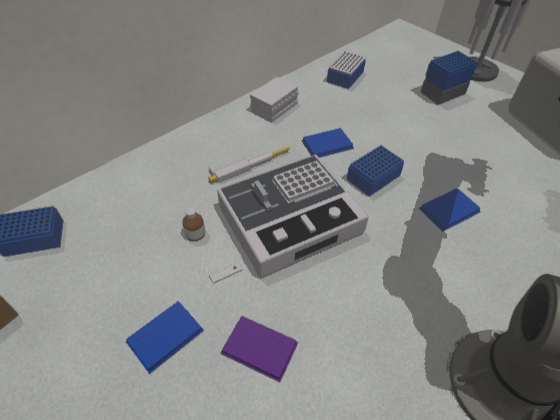

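View pics/wrist0.png

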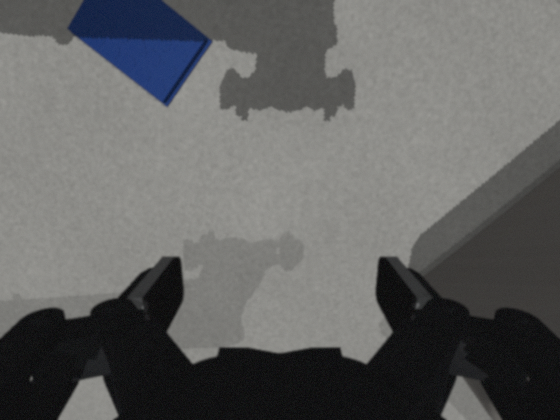

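Top view: the shaker is at about (273,217). Its keys from +y to -y are square (244,238), bar (268,242) and round (293,246). The clamp push plate is near (257,195), the bottle at (205,181) and the cassette at (204,229). Next I'll zoom in and measure.

```bash
cat > h.py <<'E'
import numpy as np, cv2, pickle
from scipy.spatial.transform import Rotation as R
def load(n): return pickle.load(open(f'pics/{n}.pkl','rb'))
def Rm(o): return R.from_euler('xyz',o).as_matrix()
def ray(c,px):
    p=np.array(px,float).reshape(-1,1,2)
    u=cv2.undistortPoints(p,c['intrinsics'],c['distortion']).reshape(-1,2)
    d=np.c_[u[:,0],-u[:,1],-np.ones(len(u))]
    return np.array(c['origin']),d@Rm(c['orientation']).T
def plane(c,px,z):
    o,d=ray(c,px); t=(z-o[2])/d[:,2]; return o+d*t[:,None]
def proj(c,P):
    P=np.atleast_2d(P); q=(P-c['origin'])@Rm(c['orientation'])
    q=q*[1,-1,-1]
    return cv2.projectPoints(q,np.zeros(3),np.zeros(3),c['intrinsics'],c['distortion'])[0].reshape(-1,2)
E
python3 - <<'E'
from h import *
for n,(x0,y0,w,h) in dict(top=(185,130,160,145),side=(175,140,200,150)).items():
    im=load(n+'0')['image'][:,:,::-1][y0:y0+h,x0:x0+w]
    f=4 if n=='side' else 4
    cv2.imwrite(f'pics/{n}0z.png',cv2.resize(im,None,fx=f,fy=f,interpolation=cv2.INTER_CUBIC))
c=load('top0'); g=cv2.cvtColor(c['image'],cv2.COLOR_RGB2GRAY)
m=(g>170).astype(np.uint8)
n,l,s,ce=cv2.connectedComponentsWithStats(m)
for i in range(1,n):
    if s[i,4]>25 and 180<ce[i][0]<340 and 130<ce[i][1]<280: print(s[i],ce[i].round(1))
c=load('side0'); g=cv2.cvtColor(c['image'],cv2.COLOR_RGB2GRAY)
n,l,s,ce=cv2.connectedComponentsWithStats((g>170).astype(np.uint8))
print('side')
for i in range(1,n):
    if s[i,4]>25 and 180<ce[i][0]<380 and 130<ce[i][1]<290: print(s[i],ce[i].round(1))
E
```

```text
[233 219  86  45 352] [296.6 240.3]
[239 232   9   9  32] [243.2 236.5]
[266 234   6  16  50] [268.3 241.2]
[290 243   8   8  41] [293.4 246.7]
side
[250 153  21  10  43] [259.8 157.6]
[212 257  29  24 198] [223.1 269.4]
```

View pics/top0z.png

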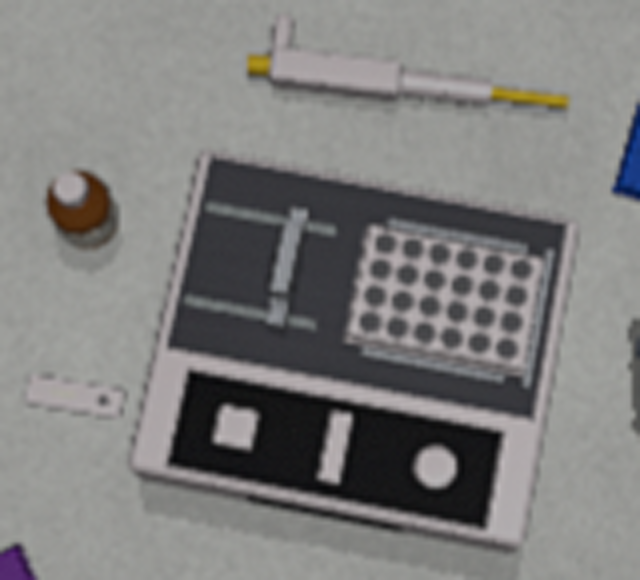

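View pics/side0z.png

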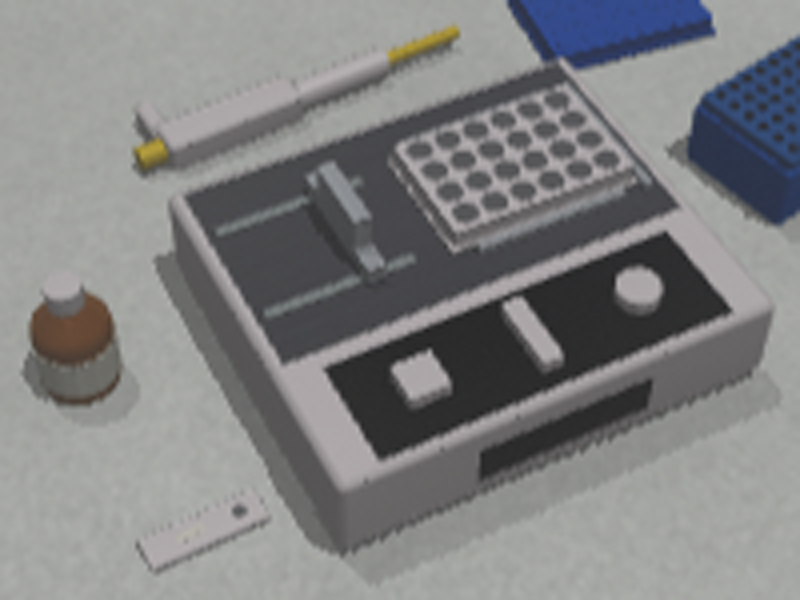

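```bash
cat > m.py <<'E'
from h import *
def zt(p): return (np.array(p,float)+.5)/4-.5+[185,130]
def zs(p): return (np.array(p,float)+.5)/4-.5+[175,140]
E
python3 - <<'E'
from m import *
T=load('top0');S=load('side0')
print('keys top z=.08', plane(T,zt([[236,427],[335,447],[436,466]]),.08).round(4).tolist())
print('keys side z=.08', plane(S,zs([[421,377],[532,330],[638,284]]),.08).round(4).tolist())
pt=plane(T,zt([[190,370],[503,432],[487,527],[170,465]]),.07)
ps=plane(S,zs([[326,369],[668,232],[735,318],[376,460]]),.07)
print('panel top',pt.round(4).tolist(),pt.mean(0)); print('panel side',ps.round(4).tolist(),ps.mean(0))
ht=plane(T,zt([[206,152],[578,222],[523,546],[133,474]]),.07)
print('housing top',ht.round(4).tolist(),ht.mean(0))
hs=plane(S,zs([[172,200],[560,60],[773,305],[345,490]]),.07)
print('housing side',hs.round(4).tolist(),hs.mean(0))
for q in (pt,ht,ps,hs):
    d=[q[0]-q[1],q[3]-q[2]]; print(np.degrees([np.arctan2(-v[0],v[1]) for v in d]),[np.linalg.norm(v) for v in d])
# clamp top edge of plate z=.109
print('clamp top', plane(T,zt([[291,211],[307,211],[290,295],[272,292]]),.109).round(4).tolist())
print('clamp side',plane(S,zs([[314,177],[333,163],[372,215],[352,226]]),.109).round(4).tolist())
E
```

```text
keys top z=.08 [[0.4995, 0.1184, 0.08], [0.4818, 0.0512, 0.08], [0.4648, -0.0172, 0.08]]
keys side z=.08 [[0.4947, 0.1229, 0.08], [0.478, 0.0552, 0.08], [0.4619, -0.0132, 0.08]]
panel top [[0.5433, 0.1496, 0.07], [0.4872, -0.0659, 0.07], [0.4223, -0.0498, 0.07], [0.4772, 0.1656, 0.07]] [0.48248445 0.04988498 0.07      ]
panel side [[0.5391, 0.1529, 0.07], [0.4829, -0.0632, 0.07], [0.4134, -0.0427, 0.07], [0.4755, 0.1722, 0.07]] [0.47769336 0.05481785 0.07      ]
housing top [[0.7032, 0.1325, 0.07], [0.6356, -0.1313, 0.07], [0.4081, -0.0733, 0.07], [0.4724, 0.1913, 0.07]] [0.55479246 0.02979194 0.07      ]
housing side [[0.6975, 0.1393, 0.07], [0.631, -0.1227, 0.07], [0.4053, -0.0661, 0.07], [0.472, 0.1966, 0.07]] [0.55145831 0.03677465 0.07      ]
[-14.58503613 -14.2922242 ] [np.float64(0.22260172678795398), np.float64(0.2222531417026531)]
[-14.37972845 -13.66515228] [np.float64(0.27230297425389355), np.float64(0.27227539528815903)]
[-14.58143827 -16.11804808] [np.float64(0.22322846475805147), np.float64(0.22371460226193515)]
[-14.24378031 -14.25853743] [np.float64(0.270244203184223), np.float64(0.271094602726684)]
clamp top [[0.6433, 0.0726, 0.109], [0.6427, 0.0615, 0.109], [0.5836, 0.0761, 0.109], [0.5864, 0.0883, 0.109]]
clamp side [[0.626, 0.0869, 0.109], [0.6273, 0.0715, 0.109], [0.5815, 0.0817, 0.109], [0.5826, 0.0955, 0.109]]
```

```bash
cat >> m.py <<'E'
from workcell import monitor
YAW=np.radians(-14.35); O=np.array([.5543,.0336])
sx=np.array([np.cos(YAW),np.sin(YAW)]); sy=np.array([-sx[1],sx[0]])
def w(x,y,z): return np.r_[O+x*sx+y*sy,z]
def sh(P): d=np.asarray(P)[:2]-O; return np.array([d@sx,d@sy])*1000
def tool():
    s=monitor.observe(); return s,np.array(s['position']),Rm(s['tool_rot'])
def go(p,Rt):
    s,p0,R0=tool(); print('dp mm',(R0.T@(p-p0)*1000).round(1),'rot',np.degrees(R.from_matrix(R0.T@Rt).as_rotvec()).round(1))
def Rdown(zdir): # tool x down, tool z along zdir (xy)
    x=np.array([0,0,-1.]);z=np.r_[zdir,0];return np.c_[x,np.cross(z,x),z]
E
python3 - <<'E'
from m import *
s,p,R0=tool(); print(R0.round(3)); 
print('cam off in tool',(R0.T@(load('wrist0')['origin']-p)).round(3))
P=w(.04,.105,.22); print(P)
for z in (sx,-sx,sy,-sy): go(P,Rdown(z))
E
```

```text
[[-0.001  0.438 -0.899]
 [ 0.002 -0.899 -0.438]
 [-1.    -0.002  0.   ]]
cam off in tool [-0.119  0.    -0.065]
[0.61907567 0.1254102  0.22      ]
dp mm [  36.1 -390.7 -611.4] rot [-1.396e+02 -1.000e-01  1.000e-01]
dp mm [  36.1 -390.7 -611.4] rot [40.4  0.   0.1]
dp mm [  36.1 -390.7 -611.4] rot [1.304e+02 1.000e-01 1.000e-01]
dp mm [  36.1 -390.7 -611.4] rot [-49.6  -0.    0.1]
```

Request:
apply_moves:
  delta_rot:
    - [-5, 0, 0]
    - [-10, 0, 0]
    - [-15, 0, 0]
    - [-20, 0, 0]
    - [-25, 0, 0]
    - [-30, 0, 0]
    - [-35, 0, 0]
    - [-40, 0, 0]
    - [-45, 0, 0]
    - [-49.6, 0, 0]
  dp:
    - [10, -20, -32]
    - [20, -48, -75]
    - [30, -80, -125]
    - [36, -112, -175]
    - [36, -144, -225]
    - [36, -176, -275]
    - [36, -208, -325]
    - [36, -240, -375]
    - [36, -270, -423]
    - [36, -295, -461]
  claw: [0, 0, 0, 0, 0, 0, 0, 0, 0, 0]

```text
time_s: 1.4
position: [0.5269, -0.0246, 0.2201]
tool_rot: [-2.83, 1.57, 1.636]
ft_force: [0.7, -0.8, -0.2]
grip_width: -0.0004
```

```bash
python3 - <<'E'
from m import *
s,p,R0=tool(); print(s['time_s'],p,s['joints'],s['grip_width'],s['ft_force']); go(w(.04,.105,.22),Rdown(-sy))
E
```

```text
1.4 [ 0.52685039 -0.02460491  0.22010507] [ 0.37037308  0.32364406 -0.45761881  1.618792    0.14876934  1.23397483
 -0.36275344] -0.0003750926081842001 [ 0.6782814  -0.81276884 -0.23257596]
dp mm [   0.2   52.8 -168. ] rot [ 0.2 -0.   0. ]
```

Request:
apply_moves:
  delta_rot:
    - [0, 0, 0]
    - [0, 0, 0]
    - [0, 0, 0]
    - [0, 0, 0]
    - [0, 0, 0]
    - [0, 0, 0]
  dp:
    - [0, 15, -45]
    - [0, 30, -90]
    - [0, 45, -135]
    - [0, 53, -168]
    - [0, 53, -168]
    - [0, 53, -168]
  claw: [0, 0, 0, 0, 0, 0]

```text
time_s: 2.15
position: [0.6189, 0.1212, 0.2197]
tool_rot: [-0.362, 1.569, -2.185]
ft_force: [-0.2, 0.1, -0.1]
grip_width: -0.0003
```

```bash
python3 - <<'E'
from m import *
from workcell import eyes
s,p,R0=tool(); print(s['time_s'],p,s['joints'],s['grip_width'],s['ft_force']); go(w(.04,.105,.22),Rdown(-sy))
for n in ["side","wrist"]:
    c=eyes.capture(n); pickle.dump(c,open(f'pics/{n}1.pkl','wb'))
    cv2.imwrite(f'pics/{n}1.png',c['image'][:,:,::-1])
print(c['origin'],c['orientation'])
E
```

```text
2.15 [0.6189495  0.12120393 0.21969513] [ 0.07346681  0.54317262 -0.47210078  1.31292002  0.24488386  1.3438053
 -0.64726497] -0.00028675625492031185 [-0.22844829  0.06216325 -0.10423578]
dp mm [-0.3 -0.9 -4.1] rot [-0.1  0.1  0. ]
[0.63493617 0.1838293  0.33862167] [-0.2648801   0.00129824 -0.25315946]
```

View pics/wrist1.png

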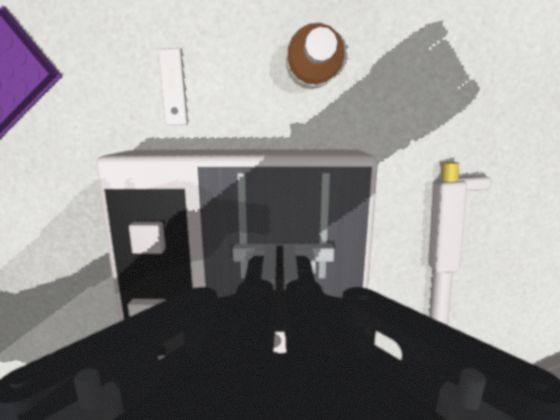

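View pics/side1.png

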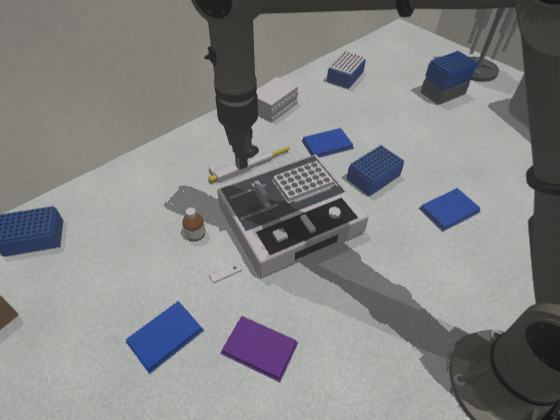

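```bash
python3 - <<'E'
from m import *
W=load('wrist1');S=load('side1')
im=W['image'][:,:,::-1][140:300,180:390]; cv2.imwrite('pics/wrist1z.png',cv2.resize(im,None,fx=3.8,fy=3.8,interpolation=cv2.INTER_CUBIC))
im=S['image'][:,:,::-1][110:230,180:340]; cv2.imwrite('pics/side1z.png',cv2.resize(im,None,fx=5,fy=5,interpolation=cv2.INTER_CUBIC))
s,p,R0=tool()
for L in (0,.012,.025,.038): print(L,proj(W,p+R0[:,0]*L).round(1),proj(S,p+R0[:,0]*L).round(1))
q=proj(W,[w(.04,.064,.109),w(-.0025,.064,.085),w(.0825,.064,.085),w(.12,.14,.07),w(-.12,.14,.07)]);print(q.round(1).tolist())
print((q-[180,140])*3.8)
E
```

```text
0 [[281.1 287.3]] [[241.  155.7]]
0.012 [[281.  273.9]] [[241.3 160. ]]
0.025 [[280.9 261.6]] [[241.6 164.6]]
0.038 [[280.8 251.1]] [[242.  169.1]]
[[278.8, 257.5], [228.2, 245.9], [329.6, 245.7], [375.7, 152.4], [87.8, 154.0]]
[[ 375.61368291  446.624777  ]
 [ 183.2489138   402.35160565]
 [ 568.65555581  401.57040357]
 [ 743.75647523   47.30451195]
 [-350.41194644   53.22537082]]
```

View pics/wrist1z.png

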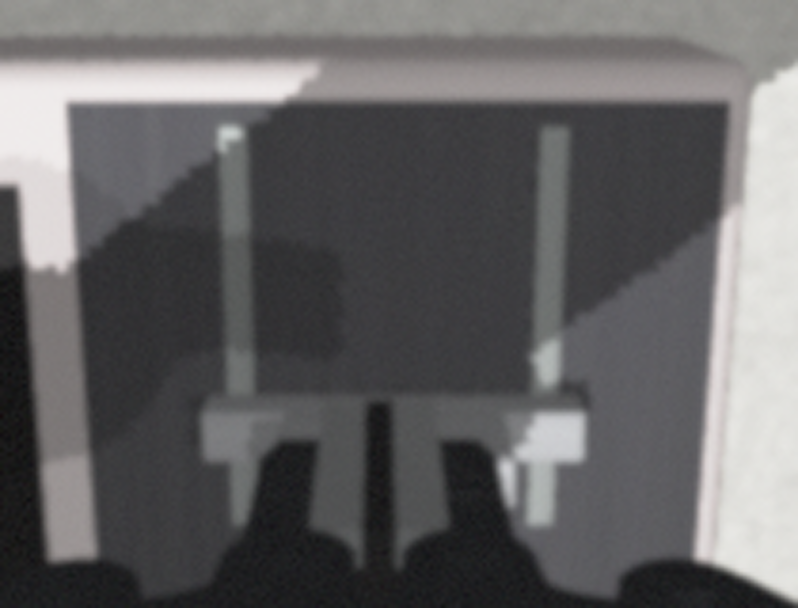

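View pics/side1z.png

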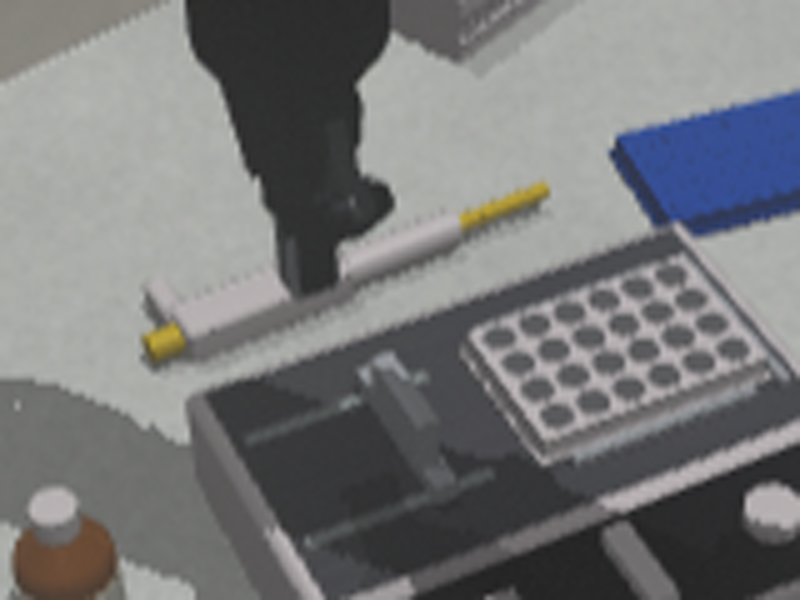

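```bash
python3 - <<'E'
from m import *
W=load('wrist1');S=load('side1')
s,p,R0=tool()
for L in (.02,.025,.03,.038):
  for dy,dz in ((0,-.011),(.0145,-.011),(-.0145,-.011),(-.0145,.011)):
    P=p+R0@[L,dy,dz]; print(L,dy,dz,((proj(W,P)-[180,140])*3.8).round(0).tolist(),((proj(S,P)-[180,110])*5).round(0).tolist())
E
```

```text
0.02 0 -0.011 [[384.0, 395.0]] [[283.0, 273.0]]
0.02 0.0145 -0.011 [[504.0, 395.0]] [[269.0, 251.0]]
0.02 -0.0145 -0.011 [[263.0, 395.0]] [[298.0, 294.0]]
0.02 -0.0145 0.011 [[267.0, 559.0]] [[346.0, 277.0]]
0.025 0 -0.011 [[383.0, 380.0]] [[284.0, 281.0]]
0.025 0.0145 -0.011 [[500.0, 380.0]] [[270.0, 260.0]]
0.025 -0.0145 -0.011 [[267.0, 380.0]] [[298.0, 303.0]]
0.025 -0.0145 0.011 [[271.0, 540.0]] [[347.0, 286.0]]
0.03 0 -0.011 [[383.0, 366.0]] [[285.0, 290.0]]
0.03 0.0145 -0.011 [[497.0, 366.0]] [[271.0, 269.0]]
0.03 -0.0145 -0.011 [[270.0, 366.0]] [[299.0, 312.0]]
0.03 -0.0145 0.011 [[274.0, 522.0]] [[347.0, 295.0]]
0.038 0 -0.011 [[383.0, 346.0]] [[286.0, 304.0]]
0.038 0.0145 -0.011 [[491.0, 346.0]] [[272.0, 283.0]]
0.038 -0.0145 -0.011 [[275.0, 346.0]] [[300.0, 325.0]]
0.038 -0.0145 0.011 [[279.0, 495.0]] [[348.0, 308.0]]
```

Request:
apply_moves:
  delta_rot:
    - [0, 0, 0]
    - [0, 0, 0]
    - [0, 0, 0]
    - [0, 0, 0]
    - [0, 0, 0]
  dp:
    - [30, 2, 0]
    - [65, 4, 0]
    - [95, 4, 0]
    - [107, 4, 0]
    - [107, 4, 0]
  claw: [0, 0, 0, 0, 0]

```text
time_s: 2.88
position: [0.6228, 0.1204, 0.113]
tool_rot: [-0.68, 1.57, -2.503]
ft_force: [1.1, -0.1, 0.9]
grip_width: 0.0001
```

```bash
python3 - <<'E'
from m import *
s,p,R0=tool(); print(s['time_s'],p,sh(p),s['ft_force']); go(w(.044,.09,.113),Rdown(-sy))
E
```

```text
2.875 [0.62281045 0.12036616 0.11303089] [ 44.86839467 101.03898629] [ 1.10007703 -0.06010284  0.86694841]
dp mm [ 0.  -0.8 11. ] rot [-0.1  0.1  0. ]
```

Request:
apply_moves:
  delta_rot:
    - [0, 0, 0]
    - [0, 0, 0]
    - [0, 0, 0]
    - [0, 0, 0]
    - [0, 0, 0]
    - [0, 0, 0]
    - [0, 0, 0]
    - [0, 0, 0]
    - [0, 0, 0]
    - [0, 0, 0]
  dp:
    - [0, 0, 10]
    - [0, 0, 18]
    - [0, 0, 21]
    - [0, 0, 24]
    - [0, 0, 27]
    - [0, 0, 30]
    - [0, 0, 34]
    - [0, 0, 38]
    - [0, 0, 42]
    - [0, 0, 46]
  claw: [0, 0, 0, 0, 0, 0, 0, 0, 0, 0]

```text
time_s: 4.12
position: [0.6115, 0.0769, 0.1133]
tool_rot: [-2.526, 1.57, 1.936]
ft_force: [1.6, 2.8, -1.0]
grip_width: 0.0
```

```bash
python3 - <<'E'
from m import *
from workcell import eyes
s,p,R0=tool(); print(s['time_s'],p,sh(p),R0.T@s['ft_force'])
c=eyes.capture('side'); pickle.dump(c,open('pics/side2.pkl','wb'))
im=c['image'][:,:,::-1][110:230,180:340]; cv2.imwrite('pics/side2z.png',cv2.resize(im,None,fx=5,fy=5,interpolation=cv2.INTER_CUBIC))
E
```

```text
4.125 [0.61152037 0.07693486 0.11333428] [44.69477233 56.1645609 ] [ 1.01458096  0.87445398 -3.1407877 ]
```

View pics/side2z.png

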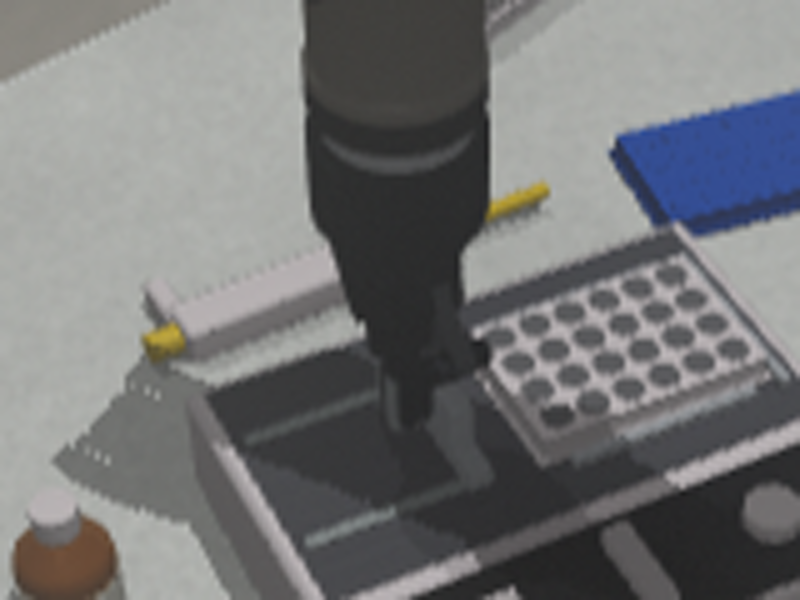

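Request:
apply_moves:
  delta_rot:
    - [0, 0, 0]
    - [0, 0, 0]
    - [0, 0, 0]
    - [0, 0, 0]
    - [0, 0, 0]
  dp:
    - [0, 0, 3]
    - [0, 0, 6]
    - [0, 0, 9]
    - [0, 0, 12]
    - [0, 0, 14]
  claw: [0, 0, 0, 0, 0]

```text
time_s: 4.8
position: [0.608, 0.0631, 0.1133]
tool_rot: [-0.99, 1.57, -2.813]
ft_force: [0.0, 1.7, -0.1]
grip_width: -0.0001
```

```bash
cat > st.py <<'E'
from m import *
s,p,R0=tool(); print(s['time_s'],p.round(4),sh(p).round(1),(R0.T@s['ft_force']).round(2))
E
python3 st.py
```

```text
4.8 [0.608  0.0631 0.1133] [44.7 41.9] [ 0.07 -0.39 -1.69]
```

Request:
apply_moves:
  delta_rot:
    - [0, 0, 0]
    - [0, 0, 0]
    - [0, 0, 0]
  dp:
    - [0, 0, 1.5]
    - [0, 0, 3]
    - [0, 0, 4.5]
  claw: [0, 0, 0]

```text
time_s: 5.18
position: [0.6069, 0.059, 0.1133]
tool_rot: [-1.582, 1.571, 2.88]
ft_force: [0.2, 3.4, 0.9]
grip_width: 0.0001
```

```bash
python3 st.py
```

```text
5.175 [0.6069 0.059  0.1133] [44.7 37.7] [-0.87 -0.65 -3.37]
```

Request:
apply_moves:
  delta_rot:
    - [0, 0, 0]
    - [0, 0, 0]
  dp:
    - [0, 0, 1.5]
    - [0, 0, 3]
  claw: [0, 0]

```text
time_s: 5.42
position: [0.6066, 0.0579, 0.1134]
tool_rot: [2.992, 1.568, 1.171]
ft_force: [1.0, 6.4, -1.4]
grip_width: 0.0001
```

```bash
python3 st.py
```

```text
5.425 [0.6066 0.0579 0.1134] [44.7 36.6] [ 1.42 -0.64 -6.49]
```

Request:
apply_moves:
  delta_rot:
    - [0, 0, 0]
    - [0, 0, 0]
  dp:
    - [0, 0, 1.5]
    - [0, 0, 1.5]
  claw: [0, 0]

```text
time_s: 5.68
position: [0.6066, 0.0579, 0.1134]
tool_rot: [2.961, 1.566, 1.141]
ft_force: [2.8, 6.6, -2.2]
grip_width: -0.0002
```

```bash
python3 st.py; python3 - <<'E'
from m import *
from workcell import eyes
c=eyes.capture('side'); pickle.dump(c,open('pics/side3.pkl','wb'))
im=c['image'][:,:,::-1][110:230,180:340]; cv2.imwrite('pics/side3z.png',cv2.resize(im,None,fx=5,fy=5,interpolation=cv2.INTER_CUBIC))
E
```

```text
5.675 [0.6066 0.0579 0.1134] [44.6 36.5] [ 2.27  1.13 -7.09]
```

View pics/side3z.png

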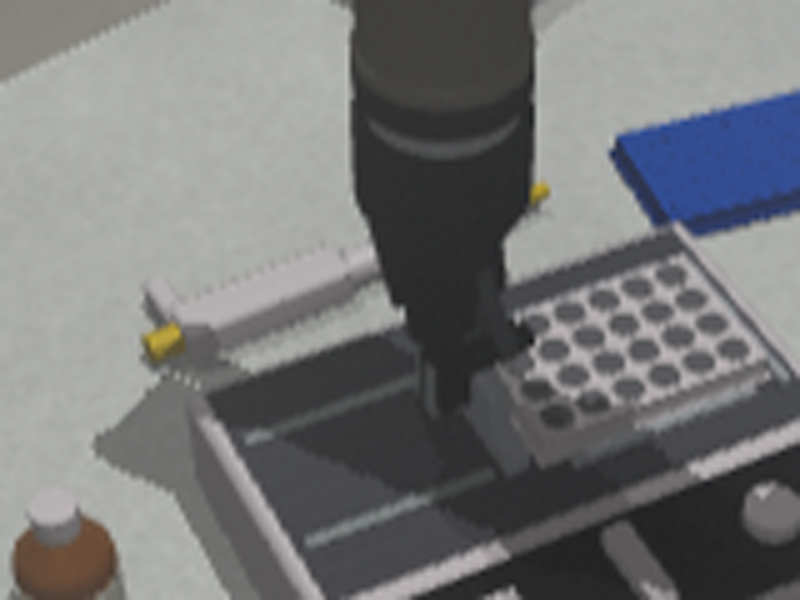

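Request:
apply_moves:
  delta_rot:
    - [0, 0, 0]
    - [0, 0, 0]
  dp:
    - [0, 0, 2]
    - [0, 0, 2]
  claw: [0, 0]

```text
time_s: 5.98
position: [0.6065, 0.0578, 0.1134]
tool_rot: [2.943, 1.563, 1.124]
ft_force: [3.3, 9.7, -3.7]
grip_width: -0.0004
```

```bash
python3 st.py
```

```text
5.975 [0.6065 0.0578 0.1134] [44.6 36.4] [  3.78   0.78 -10.14]
```

Request:
apply_moves:
  delta_rot:
    - [0, 0, 0]
    - [0, 0, 0]
    - [0, 0, 0]
    - [0, 0, 0]
    - [0, 0, 0]
    - [0, 0, 0]
  dp:
    - [0, 0, -8]
    - [0, 0, -18]
    - [0, 0, -28]
    - [-25, 0, -28]
    - [-60, 0, -28]
    - [-97, 0, -28]
  claw: [0, 0, 0, 0, 0, 0]

```text
time_s: 6.72
position: [0.6122, 0.0796, 0.2109]
tool_rot: [-0.525, 1.569, -2.347]
ft_force: [0.3, -0.3, 0.3]
grip_width: 0.0
```

```bash
python3 st.py; python3 -c "
from m import *
go(w(-.078,-.14,.2),Rdown(-sy))"
```

```text
6.725 [0.6122 0.0796 0.2109] [44.7 58.9] [-0.29  0.41  0.2 ]
dp mm [  11.3 -122.5  199. ] rot [-0.1  0.1  0. ]
```

Request:
apply_moves:
  delta_rot:
    - [0, 0, 0]
    - [0, 0, 0]
    - [0, 0, 0]
    - [0, 0, 0]
    - [0, 0, 0]
    - [0, 0, 0]
    - [0, 0, 0]
    - [0, 0, 0]
  dp:
    - [0, -15, 25]
    - [0, -35, 55]
    - [0, -60, 95]
    - [0, -82, 135]
    - [0, -105, 170]
    - [0, -123, 199]
    - [0, -123, 199]
    - [0, -123, 199]
  claw: [0, 0, 0, 0, 0, 0, 0, 0]

```text
time_s: 7.72
position: [0.4444, -0.0818, 0.2106]
tool_rot: [1.893, 1.57, 0.071]
ft_force: [-0.6, 0.3, 1.1]
grip_width: 0.0001
```

```bash
python3 st.py; python3 - <<'E'
from m import *
from workcell import eyes
for n in ['wrist','top','side']:
    c=eyes.capture(n); pickle.dump(c,open(f'pics/{n}4.pkl','wb'))
    cv2.imwrite(f'pics/{n}4.png',c['image'][:,:,::-1])
E
```

```text
7.725 [ 0.4444 -0.0818  0.2106] [ -77.9 -139.1] [-1.12 -0.66 -0.17]
```

View pics/wrist4.png

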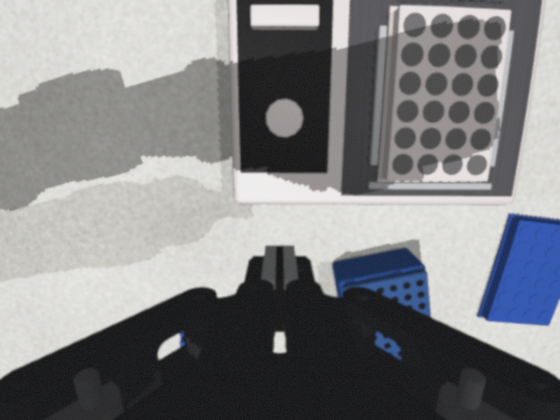

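View pics/side4.png

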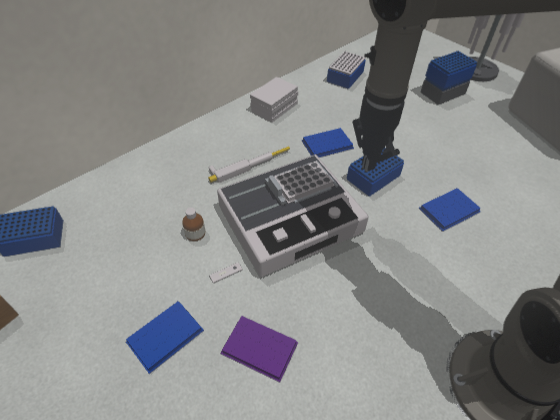

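Wrist view: the round key is at about (284,118), the bar at (285,15), and the plate is in its nest. The side view shows the clamp jaw up against the plate. Next I'll measure the key and check the clamp in the side and top crops.

```bash
python3 - <<'E'
from m import *
W=load('wrist4');T=load('top4');S=load('side4')
g=cv2.cvtColor(W['image'],cv2.COLOR_RGB2GRAY)[90:150,250:320]
n,l,s,ce=cv2.connectedComponentsWithStats((g>90).astype(np.uint8))
for i in range(1,n):
    if s[i,4]>300: print(s[i],ce[i]+[250,90])
k=plane(W,[284.3,118],.08)[0]; print('wrist key',k.round(4),sh(k))
a=cv2.resize(T['image'][:,:,::-1][160:270,210:340],(390*1,330),interpolation=cv2.INTER_CUBIC)
b=cv2.resize(S['image'][:,:,::-1][145:255,210:340],(390,330),interpolation=cv2.INTER_CUBIC)
cv2.imwrite('pics/ts4.png',np.hstack([a,b]))
E
```

```text
[  16    9   37   38 1128] [283.96187943 117.5035461 ]
wrist key [ 0.4642 -0.0174  0.08  ] [-74.68895123 -71.71267687]
```

View pics/ts4.png

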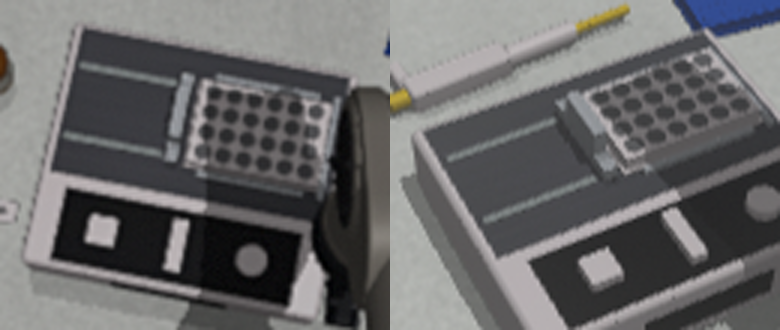

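```bash
python3 -c "
from m import *
go(np.array([.464,-.0165,.13]),Rdown(-sy))"
```

```text
dp mm [ 80.4   2.8 -67.4] rot [ 0.1 -0.  -0. ]
```

Request:
apply_moves:
  delta_rot:
    - [0, 0, 0]
    - [0, 0, 0]
    - [0, 0, 0]
    - [0, 0, 0]
    - [0, 0, 0]
    - [0, 0, 0]
    - [0, 0, 0]
  dp:
    - [0, 3, -25]
    - [0, 3, -55]
    - [0, 3, -67]
    - [20, 3, -67]
    - [50, 3, -67]
    - [80, 3, -67]
    - [80, 3, -67]
  claw: [0, 0, 0, 0, 0, 0, 0]

```text
time_s: 8.75
position: [0.4613, -0.0186, 0.1282]
tool_rot: [-1.337, 1.565, 3.124]
ft_force: [0.2, 0.4, -0.0]
grip_width: -0.0
```

```bash
python3 st.py; python3 - <<'E'
from m import *
from workcell import eyes
c=eyes.capture('side'); pickle.dump(c,open('pics/side5.pkl','wb'))
im=c['image'][:,:,::-1][130:270,240:400]; cv2.imwrite('pics/side5z.png',cv2.resize(im,None,fx=4,fy=4,interpolation=cv2.INTER_CUBIC))
go(np.array([.464,-.0165,.107]),Rdown(-sy))
E
```

```text
8.75 [ 0.4613 -0.0186  0.1282] [-77.2 -73.6] [ 0.01  0.11 -0.41]
dp mm [22.8  0.7 -2.1] rot [-0.   0.   0.1]
```

View pics/side5z.png

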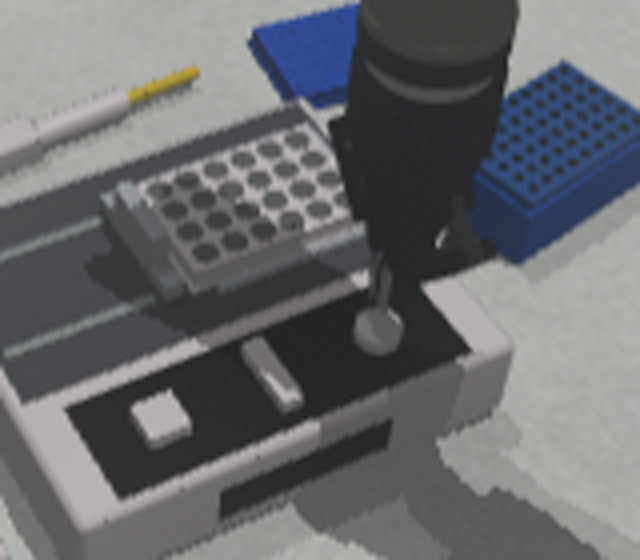

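Request:
apply_moves:
  delta_rot:
    - [0, 0, 0]
    - [0, 0, 0]
    - [0, 0, 0]
    - [0, 0, 0]
    - [0, 0, 0]
    - [0, 0, 0]
  dp:
    - [8, 1, -2]
    - [15, 1, -2]
    - [19, 1, -2]
    - [22, 1, -2]
    - [24, 1, -2]
    - [26, 1, -2]
  claw: [0, 0, 0, 0, 0, 0]

```text
time_s: 9.55
position: [0.4649, -0.0165, 0.1044]
tool_rot: [1.238, 1.571, -0.584]
ft_force: [-1.2, 0.2, 1.6]
grip_width: -0.0001
```

```bash
python3 st.py
```

```text
9.55 [ 0.4649 -0.0165  0.1044] [-74.2 -70.7] [-1.63 -1.19  0.12]
```

Request:
apply_moves:
  delta_rot:
    - [0, 0, 0]
    - [0, 0, 0]
    - [0, 0, 0]
  dp:
    - [1.5, 0, 0]
    - [3, 0, 0]
    - [4.5, 0, 0]
  claw: [0, 0, 0]

```text
time_s: 9.93
position: [0.4649, -0.0165, 0.1]
tool_rot: [1.179, 1.57, -0.643]
ft_force: [-2.9, -0.2, 4.2]
grip_width: -0.0001
```

```bash
python3 st.py
```

```text
9.925 [ 0.4649 -0.0165  0.1   ] [-74.1 -70.7] [-4.22 -2.7   0.95]
```

Request:
apply_moves:
  delta_rot:
    - [0, 0, 0]
    - [0, 0, 0]
  dp:
    - [1.5, 0, 0]
    - [3, 0, 0]
  claw: [0, 0]

```text
time_s: 10.18
position: [0.465, -0.0165, 0.0988]
tool_rot: [0.225, 1.57, -1.597]
ft_force: [-7.4, -1.4, 26.0]
grip_width: -0.0001
```

```bash
python3 st.py
```

```text
10.175 [ 0.465  -0.0165  0.0988] [-74.  -70.7] [-26.04  -6.86   3.23]
```

The force jumped to 26 N at z = 0.0988, so the key has hit its end stop. I'll withdraw straight up now.

Request:
apply_moves:
  delta_rot:
    - [0, 0, 0]
    - [0, 0, 0]
    - [0, 0, 0]
    - [0, 0, 0]
    - [0, 0, 0]
    - [0, 0, 0]
    - [0, 0, 0]
    - [0, 0, 0]
  dp:
    - [-2, 0, 0]
    - [-4, 0, 0]
    - [-7, 0, 0]
    - [-12, 0, 0]
    - [-25, 0, 0]
    - [-50, 0, 0]
    - [-80, 0, 0]
    - [-110, 0, 0]
  claw: [0, 0, 0, 0, 0, 0, 0, 0]

```text
time_s: 11.18
position: [0.4648, -0.0164, 0.2082]
tool_rot: [2.158, 1.57, 0.336]
ft_force: [0.5, -0.4, -0.1]
grip_width: 0.0
```

Request:
apply_moves:
  delta_rot:
    - [0, 0, 0]
    - [0, 0, 0]
    - [0, 0, 0]
    - [0, 0, 0]
    - [0, 0, 0]
    - [0, 0, 0]
  dp:
    - [0, 0, 25]
    - [-5, 0, 60]
    - [-10, 0, 100]
    - [-10, 0, 140]
    - [-10, 0, 150]
    - [-10, 0, 150]
  claw: [0, 0, 0, 0, 0, 0]

```text
time_s: 11.92
position: [0.4276, -0.1617, 0.217]
tool_rot: [2.907, 1.57, 1.083]
ft_force: [0.7, 0.8, -0.2]
grip_width: 0.0001
```

```bash
python3 st.py; python3 - <<'E'
from m import *
from workcell import eyes
for n in ['wrist','top','side']:
    c=eyes.capture(n); pickle.dump(c,open(f'pics/{n}6.pkl','wb'))
    cv2.imwrite(f'pics/{n}6.png',c['image'][:,:,::-1])
T=load('top6');S=load('side6')
a=cv2.resize(T['image'][:,:,::-1][130:270,190:350],(400,350),interpolation=cv2.INTER_CUBIC)
b=cv2.resize(S['image'][:,:,::-1][135:275,215:375],(400,350),interpolation=cv2.INTER_CUBIC)
cv2.imwrite('pics/ts6.png',np.hstack([a,b]))
E
```

```text
11.925 [ 0.4276 -0.1617  0.217 ] [ -74.4 -220.6] [ 0.15  0.45 -0.99]
```

View pics/ts6.png

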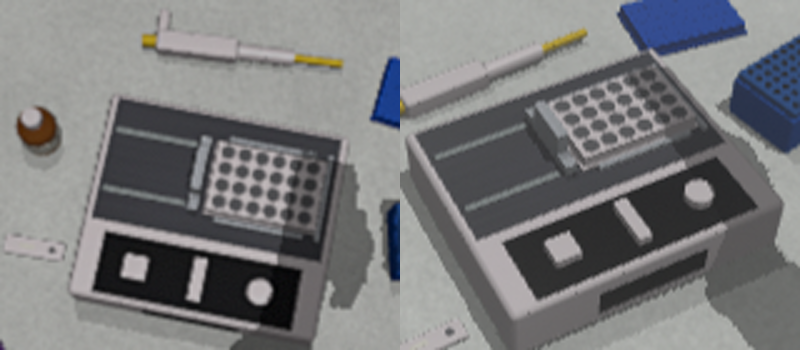

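View pics/wrist6.png

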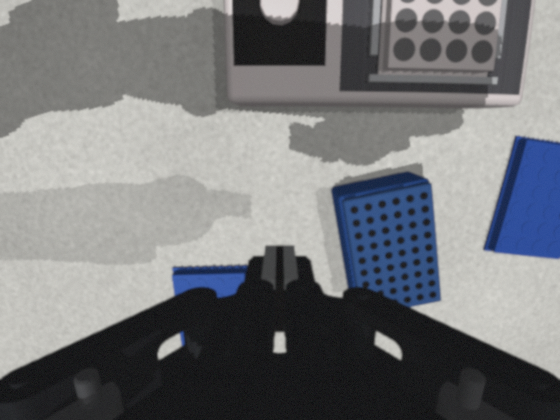

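```bash
python3 -c "
from workcell import robot
print(robot.sign_off())"
```

```text
the job is handed in; nothing more can be done
None
```

I closed the clamp, pressed the round start key fully down and let it come back up, then handed the job in at about 12 s of the 42 s.

- **Clamp:** I pushed it in along the shaker's -y with closed fingers, at about 2–3 N while it slid. It stopped dead, and raising the push to about 10 N moved it no further. The pictures show the jaw right up against the plate. The stop came about 4 mm earlier than I had worked out. That is about what I expect from my measurements, since the top and side cameras disagreed by 4–5 mm on positions.
- **Round key:** It went down about 6 mm from first contact, at about 4 N just before the end. My last step then put 26 N on the end stop for a moment, which is more than "gently" called for but below the 40 N limit. After I withdrew, the side and top pictures show the key up again.
- **Surroundings:** In the last pictures the plate is in its nest and the square and bar keys are up. The bottle, cassette, pipette and rack show no sign of having moved. The gripper was clear of everything, with the force reading back to noise level.

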